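# Pull the filter plate of a bench dust extractor for inspection

### The arm

A 7-joint arm with a two-finger parallel gripper is mounted at the origin on a cart in front of the work surface, level with it; the furniture and walls round the work are solid. World frame = base frame: x ahead of the robot, y to its left, z up, the work surface at z = 0. Lengths are in m, angles in rad, forces in N, time in s.
With the tool pointing down it reaches from about 0.425 to 0.825 m from the base axis. Payload 3.6 kg.
Tool frame: the origin (TCP) lies at the very end of the fingers, on their centre line; the grasp point (between the pads) lies env.pinch_z behind it (env.pinch_z is the distance from the TCP to the grasp point, in m); z points along the fingers, y is the direction in which the jaws open and shut (so a half turn about z gives the same grasp; the last joint's range is limited). The gripper opens to 93 mm and grips with 3 to 60 N. Pads are 15 mm wide; open, the fingers measure 128 mm over their backs; the gripper's body (75 mm by 188 mm) begins 65 mm behind the grasp point.
Start: joints at [-1.159, 0.615, -0.013, 1.423, 0.008, 1.103, -0.04], TCP at [0.276, 0.588, 0.219] pointing down, gripper open.
Joint ranges: [-3.12, 3.12], [-0.3, 2.06], [-1.34, 1.32], [0.26, 2.42], [-1.36, 4.5], [0.01, 1.98], [-2.84, 2.84]. Speed limits (rad/s): [2.79, 2.79, 3.14, 3.14, 3.14, 3.14, 3.14].

### API

Orientations are given as a unit quaternion [x, y, z, w].
In Python, from cell import env gives the robot as it stands.
- The arm moves only by the tool apply_moves, never from a script. Its argument "deltas" is a list of rows, each an object with "offset": the shift along the tool's x, y, z in m, a list of three; "spin": the turn about the tool's z in rad. A call has 1 to 8 rows; each row is the pose to reach, as a shift and turn from the pose commanded when the call began, along the tool's axes at that moment; what a row does not reach only later rows make up. A row lasts 1/10 s, in which the tool goes at most 50 mm and 8.59 degrees, less where a joint would pass 70% of its speed; a pose out of reach is approached as far as the arm can. A call with a gripper value outside its range is refused whole. "claw" is the gripper command: -1 is fully open, 1 is shut, values between are in proportion, set as the call begins (left out, the last holds). The fingers move at their own pace and stop on an object; the grip force is fixed at half the most. Time passes only in rows, so rows that repeat a pose let the fingers close. It gives the time, the measured TCP pose, the force and the opening at its end, in the units of the state.
- env.read_state(): the state, without advancing time (a new reading comes with each control period).
- env.snapshot(name): name is "scene" or "top" or "wrist"; returns the picture (400x640x3 uint8, blue, green, red); there is no depth.
- env.get_calibration(name): a dict with "fx", "fy", "cx", "cy" (pixels), "origin" and "attitude" of the camera in the world; the wrist camera has in their place "T_tool_cam" (4x4, takes a point from camera to tool coordinates, whose origin is the TCP and whose axes are the flange's). Camera axes: x right, y down, z forward; pixel columns grow to the right and rows downward; lengths in m; the calibration is good to about 2 mm. A picture is of the moment at which its call begins: read the wrist's pose just before it. get_calibration takes no time and is no camera call.
- env.job_done(): hands the job in, once; it reports no verdict.
The state is a dict: "time_s": time; "joints": joint angles; "qd": joint speeds; "tau": joint torques, N m; "eef_pos": TCP position; "tcp_rot": TCP orientation; "wrist_force": force on the tool from outside, world axes, zero at the start; "moment": the same for the moment, N m; "grip_width": opening from 0.0 (shut) to 1.0 (fully open).
Only numpy, scipy, OpenCV 4.12 (cv2) and the standard library are available. Lean on these libraries where they do the work, as an engineer would, in place of code of your own. Each camera call takes 0.05 s, during which the arm holds its last target.

### The job

Finish servicing the small dust extractor: first push its emptied dust drawer fully home, then swing the cover flap up and back past upright so that it stays open, and draw out the filter plate from underneath (the one with the tall tab; leave the plain blank plate in its slot). Hold the filter plate up in the gripper, upright and still, its lower edge at least 5 cm above the extractor's rim, and finish while holding it there, with the drawer still shut and the flap still open. Do not shift the jar, pot, magnifier or stamp that stand around it.

Things in the scene. Friction and masses are not known exactly. Their poses are not given: they have to be found in the camera images.
- extractor: Fixed grey dust extractor. Origin: centre of its underside at table level; own -x is the front (towards the robot), z up. Base x -105 to +75 mm, y +-105, 46 high, holds the drawer. On it the filter chamber: open-topped box x +-70, y +-105, walls 6 thick, rim at z 130, covered by the flap. Hose stub behind it at y 0, z 88, out to x +100.
- deck (a point): Centre of the deck inside the filter chamber, 86 mm above the table, on the extractor's axis. Two slots in it, each 11 mm (extractor's x) by 67 mm (y), 40 mm deep, centred 42 mm to either side along y; one plate stands in each.
- dust_drawer (a joint): Sliding dust drawer in the base: metres drawn out towards the extractor's front (-x); 0 = fully home, starts 0.02 to 0.04. Stays where left; about 2 N pushes it.
- drawer_front (a point): Centre of the drawer's flat front face (194 mm wide in y, 30 mm high), 25 mm above the table. When home it lies 110 mm in front of the extractor's origin. The flap's lug overhangs it, 120 mm above the table.
- cover_flap (a joint): Hinged cover flap of the filter chamber, radians; 0 = closed and level (the start), pi/2 = upright, stop at 1.8. A stiff hinge: it stays where left; about 2 N at the lug lifts it.
- flap_hinge (a point): Centre of the flap's hinge line, which runs along the extractor's y at its x +66 mm, z 133.5 mm. The flap panel is 5 mm thick, 210 mm wide and reaches 142 mm from the hinge.
- flap_lug (a point): Middle of the grip part of the lug, a fin on the middle of the flap's front edge: 10 mm thick along the extractor's y, 30 mm high, from 142 to 188 mm from the hinge line in the flap's plane; this point is 174 mm from the hinge, 3 mm above the panel's mid-plane, and moves with the flap. Pinched across its thickness it pivots between the fingers as the flap turns.
- filter_plate: Loose aluminium filter plate, about 0.09 kg, upright in one of the two slots (which one varies), hidden under the closed flap. Origin: centre of its lower edge, 46 mm above the table in the slot; z up, x across its 8 mm thickness. 64 mm (y) by 50 mm (z), grid of small holes, with a tall central tab 24 mm wide (y), 8 mm thick, z 50 to 80 mm.
- filter_tab (a point): Grip point on the filter plate's tab, 66 mm above its lower edge, on its centre line.
- blank_plate: Loose plain aluminium plate in the other slot, 8 by 64 by 50 mm, no tab and no holes. Origin: centre of its lower edge. Stays in its slot.
- jar: Bystander: white screw-cap jar, 48 mm across, 46 mm high; origin at the centre of its underside.
- pot: Bystander: frosted pot with lid, 50 mm across, 38 mm high; origin at the centre of its underside.
- magnifier: Bystander: black eye loupe, 34 mm across, 30 mm high; origin at the centre of its underside.
- stamp: Bystander: wooden block stamp, rubber side up, 50 by 52 by 27 mm high; origin at the centre of its underside.

How it is judged:
On the way, in this order (a step that is already met when the one before it is completed fails the run):
1. the dust drawer is pushed fully home (value of joint dust_drawer below 0.004 m), for 0.2 s.
2. the cover flap is swung back past upright (value of joint cover_flap above 1.5 rad), for 0.2 s.
3. the filter plate is drawn out and held up (height (world z) of filter_plate above 0.18 m and angle between filter_plate's own z axis and vertical below 0.35 rad and contact force between the fingers and filter_plate above 1 N), for 0.2 s.
At the end, for the whole second after the job is handed in: Filter plate gripped (over 1 N), tilted under 0.35 rad, lower edge over 180 mm above the table, under 0.03 m/s, touching neither extractor nor blank plate; drawer within 6 mm of home; flap beyond 1.4 rad; blank plate seated (moved under 15 mm, lower edge below 56 mm) (all of step 3 and contact force between filter_plate and extractor below 0.1 N and contact force between filter_plate and blank_plate below 0.1 N and linear speed of filter_plate below 0.03 m/s and value of joint dust_drawer below 0.006 m and value of joint cover_flap above 1.4 rad and height (world z) of blank_plate below 0.056 m and distance of blank_plate from where it was at the start of the episode below 0.015 m); the arm keeps its last pose, push and grip.
It fails at once if a bystander (jar, pot, magnifier, stamp) is shifted by more than 30 mm (distance of any of jar, pot, magnifier, stamp from where it was at the start of the episode above 0.03 m).
It fails at once if the blank plate is pulled out of its slot (height (world z) of blank_plate above 0.08 m).
It also fails if it takes over 59 s, if anything falls off the work surface, if the arm or the gripper's body presses on something with over 40 N, if the wrist force passes 120 N, or if a joint passes its speed limit or range.

## Working session

There is one attempt and no reset: what is moved stays moved. The work goes in short steps, Python scripts to look and compute and a tool call to move; the robot and the scene stay as the last step left them, time stands still between calls to the robot, and variables do not carry over. Pictures are saved under pics/ and viewed, and the job is handed in when it is done.

Besides the shell and the picture viewer there is one more tool, called as name(argument=value, ...), one argument or row to a line, values as JSON. apply_moves: Moves the arm, as the interface text tells. Its arguments: {"type":"object","properties":{"deltas":{"type":"array","items":{"type":"object","properties":{"offset":{"type":"array","items":{"type":"number"}},"spin":{"type":"number"}}}},"claw":{"type":"number"}},"required":["deltas"]}

```bash
mkdir -p pics; ls; python3 - <<'E'
from cell import env
import cv2
print(env.read_state(), env.pinch_z)
for n in ("scene","top"):
    cv2.imwrite(f"pics/{n}0.png", env.snapshot(n)); print(n, env.get_calibration(n))
print(env.get_calibration("wrist"))
E
```

```text
pics
{'time_s': 0.0, 'joints': array([-1.15852621,  0.61587425, -0.01265045,  1.42485293,  0.00809397,
        1.10339481, -0.04041337]), 'qd': array([-0.00068548,  0.00135023, -0.00132115,  0.00172307, -0.0006521 ,
        0.00152124,  0.0016577 ]), 'tau': array([ 3.21562459e-05, -4.58939946e+01,  2.08993885e-01, -1.65743369e+01,
       -6.10725582e-02,  2.06531788e-02,  2.37582290e-04]), 'eef_pos': array([0.27578212, 0.58774285, 0.21752548]), 'tcp_rot': array([ 2.17591256e-01,  9.76039194e-01, -1.21115072e-03, -2.65262642e-04]), 'wrist_force': array([ 0.45854986, -0.42431307, -0.64157119]), 'moment': array([ 0.03012507, -0.03492842,  0.00771703]), 'grip_width': 0.9999655008123387} 0.0188
scene {'fx': 364.65312395952606, 'fy': 364.65312395952606, 'cx': 321.5294998664598, 'cy': 195.65575604981316, 'origin': array([ 0.18238689, -0.71804496,  0.75162844]), 'attitude': array([ 0.86913819, -0.22714335,  0.10028346, -0.42772413])}
top {'fx': 457.16994010471143, 'fy': 457.16994010471143, 'cx': 323.3556568592041, 'cy': 203.79702989742702, 'origin': array([ 0.4241203 , -0.0318066 ,  1.52107287]), 'attitude': array([-0.6997933 ,  0.71252108, -0.03477683,  0.03733125])}
{'fx': 292.35900205059005, 'fy': 292.35900205059005, 'cx': 323.11089005190024, 'cy': 199.02593230435957, 'T_tool_cam': array([[ 1.93305860e-03, -9.66327777e-01, -2.57306998e-01,
         6.90017282e-02],
       [ 9.99998053e-01,  1.96987545e-03,  1.14685855e-04,
         4.36770343e-04],
       [ 3.96038611e-04, -2.57306719e-01,  9.66329703e-01,
        -1.66076438e-01],
       [ 0.00000000e+00,  0.00000000e+00,  0.00000000e+00,
         1.00000000e+00]])}
```

View pics/scene0.png

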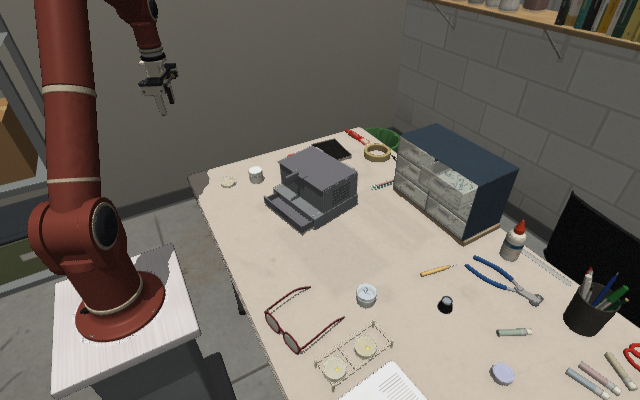

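View pics/top0.png

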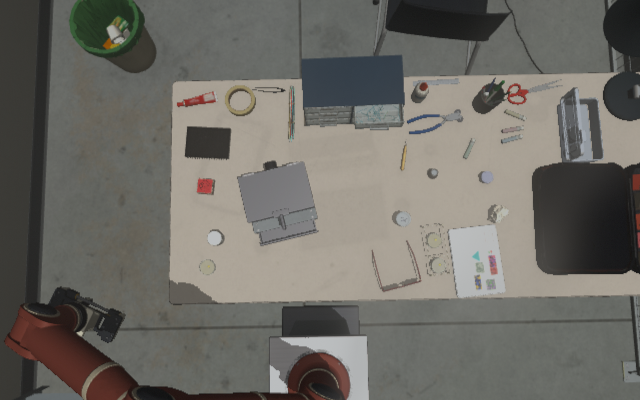

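```bash
cat > h.py <<'E'
import numpy as np, cv2
from scipy.spatial.transform import Rotation as R
from cell import env
def cam(n):
    c=env.get_calibration(n)
    if n=="wrist":
        s=env.read_state(); T=np.eye(4); T[:3,:3]=R.from_quat(s["tcp_rot"]).as_matrix(); T[:3,3]=s["eef_pos"]
        M=T@c["T_tool_cam"]; return c,M[:3,3],M[:3,:3]
    return c,np.array(c["origin"]),R.from_quat(c["attitude"]).as_matrix()
def px2(c,uv,z):
    c,o,A=c; d=A@np.array([(uv[0]-c["cx"])/c["fx"],(uv[1]-c["cy"])/c["fy"],1]); return o+d*(z-o[2])/d[2]
def proj(c,p):
    c,o,A=c; q=A.T@(np.asarray(p)-o); return np.array([c["fx"]*q[0]/q[2]+c["cx"],c["fy"]*q[1]/q[2]+c["cy"]])
E
python3 - <<'E'
import cv2
a=cv2.imread("pics/top0.png")[150:260,180:330]; cv2.imwrite("pics/topc.png",cv2.resize(a,None,fx=5,fy=5,interpolation=cv2.INTER_CUBIC))
a=cv2.imread("pics/scene0.png")[130:250,240:380]; cv2.imwrite("pics/scenec.png",cv2.resize(a,None,fx=5,fy=5,interpolation=cv2.INTER_CUBIC))
E
```

```text
(no output)
```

View pics/topc.png

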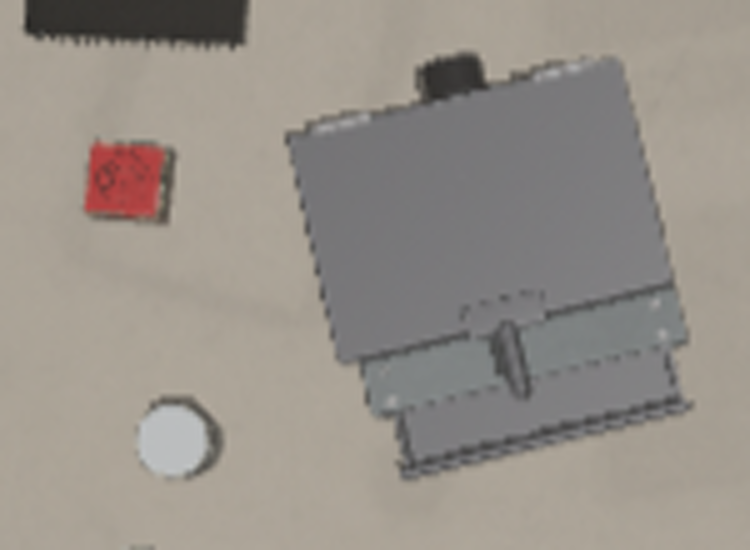

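View pics/scenec.png

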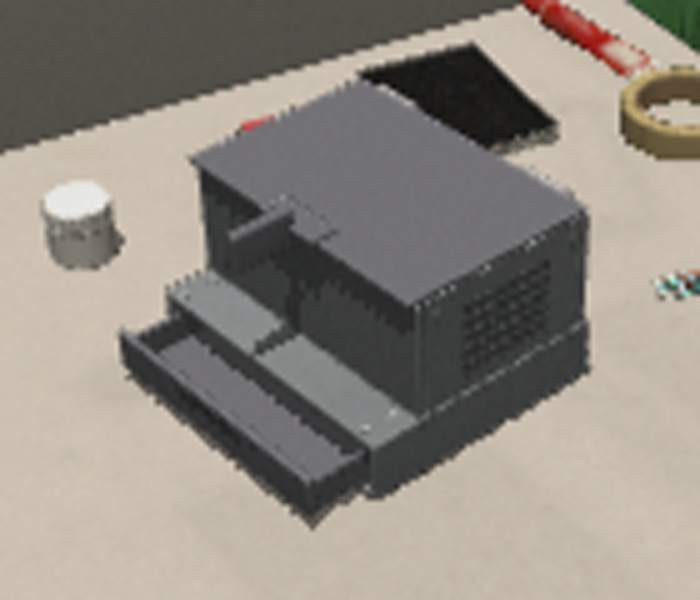

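```bash
python3 - <<'E'
from h import *
c=cam("top")
f=lambda u,v,z: px2(c,(180+(u+.5)/5-.5,150+(v+.5)/5-.5),z)
P=[f(*p,.136) for p in [(288,133),(618,58),(672,285),(340,360)]]
for p in P: print(p.round(4))
bl,br,fr,fl=P
yd=(fl-fr)+(bl-br); print("yaw",np.degrees(np.arctan2(-yd[0],yd[1])), np.linalg.norm(fl-fr),np.linalg.norm(bl-fl),np.linalg.norm(br-fr))
xd=(bl-fl)+(br-fr); print("yaw",np.degrees(np.arctan2(xd[1],xd[0])))
xd/=np.linalg.norm(xd); m=(fl+fr)/2; print("front mid",m,"origin",m+.076*xd,"hinge",m+.142*xd, "lug", m-.032*xd)
d=[f(405,475,.04),f(690,405,.04)]; print("drawer",d,(d[0]+d[1])/2, "dist", ((m+.076*xd)-(d[0]+d[1])/2)@xd)
print("jar",f(175,437,.046),"stamp",f(127,178,.027))
print("lug px",f(500,325,.15),f(525,395,.15))
s=cam("scene")
g=lambda u,v,z: px2(s,(240+u/5,130+v/5),z)
for p in [(192,160),(360,83),(585,210),(415,305)]: print(g(*p,.136).round(4))
E
```

```text
[0.6559 0.2346 0.136 ]
[0.6988 0.0316 0.136 ]
[0.5579 0.0006 0.136 ]
[0.5158 0.2028 0.136 ]
yaw 11.839480234038245 0.20660482194129437 0.1435790714087724 0.14422900199837546
yaw 12.603342245783512
front mid [0.53687079 0.10170299 0.136     ] origin [0.6110395 0.1182862 0.136    ] hinge [0.67544916 0.13268741 0.136     ] lug [0.50564186 0.09472059 0.136     ]
drawer [array([0.44706338, 0.17716915, 0.04      ]), array([ 0.48891905, -0.0076197 ,  0.04      ])] [0.46799121 0.08477472 0.04      ] dist 0.14691361038121173
jar [0.47402022 0.32455495 0.046     ] stamp [0.64599064 0.36198271 0.027     ]
lug px [0.53425989 0.1041123  0.15      ] [0.49187996 0.08945063 0.15      ]
[0.5177 0.2004 0.136 ]
[0.6524 0.2308 0.136 ]
[0.699  0.0294 0.136 ]
[ 0.5657 -0.0017  0.136 ]
```

```bash
cat >> h.py <<'E'
O=np.array([.612,.117]); YAW=np.radians(12.2)
E2=np.array([[np.cos(YAW),-np.sin(YAW)],[np.sin(YAW),np.cos(YAW)]])
def loc(p): return np.r_[E2.T@(np.asarray(p[:2])-O),p[2]]
def wor(p): return np.r_[O+E2@np.asarray(p[:2]),p[2]]
def st():
    s=env.read_state(); A=R.from_quat(s["tcp_rot"]).as_matrix(); return s,s["eef_pos"],A
def rep():
    s,p,A=st(); y=A[:,1]; ya=np.arctan2(y[1],y[0]); e=(ya-YAW-np.pi/2+np.pi/2)%np.pi-np.pi/2
    print("t",s["time_s"].__round__(2),"local tcp",loc(p).round(4),"spin needed",round(e,4),"F",s["wrist_force"].round(1),"grip",round(float(s["grip_width"]),3),"q",s["joints"].round(2),"tilt",A[:,2].round(3))
def goto(l): # local target -> tool offset now
    s,p,A=st(); print("offset",(A.T@(wor(l)-p)).round(4))
E
python3 - <<'E'
from h import *
rep(); goto([-.14,0,.23]); goto([-.2,-.11,.2]); goto([-.2,-.11,.025])
E
```

```text
t 0.1 local tcp [-0.2291  0.5312  0.2176] spin needed -0.6516 F [0.6 1.  0.7] grip 1.002 q [-1.16  0.62 -0.01  1.42  0.01  1.1  -0.04] tilt [-0.001 -0.002 -1.   ]
offset [-0.393  -0.3683 -0.0115]
offset [-0.412  -0.4921  0.0188]
offset [-0.412  -0.4917  0.1938]
```

apply_moves(
  deltas=[
    {"offset":[-0.05,-0.04,-0.012],"spin":-0.1},
    {"offset":[-0.1,-0.085,-0.012],"spin":-0.2},
    {"offset":[-0.145,-0.13,-0.012],"spin":-0.3},
    {"offset":[-0.19,-0.175,-0.012],"spin":-0.4},
    {"offset":[-0.235,-0.215,-0.012],"spin":-0.5},
    {"offset":[-0.28,-0.26,-0.012],"spin":-0.6},
    {"offset":[-0.32,-0.3,-0.012],"spin":-0.65},
    {"offset":[-0.36,-0.335,-0.012],"spin":-0.65},
  ],
)

```text
time_s: 0.9
eef_pos: [0.4256, 0.2163, 0.2304]
tcp_rot: [-0.106, 0.994, -0.0, -0.0]
wrist_force: [1.2, -0.2, -0.9]
grip_width: 1.004
```

```bash
python3 - <<'E'
from h import *
rep(); goto([-.2,-.11,.23]); goto([-.2,-.11,.025])
E
```

```text
t 0.9 local tcp [-0.1612  0.1364  0.2304] spin needed -0.0007 F [ 1.2 -0.2 -0.9] grip 1.004 q [-0.41  0.34 -0.14  1.88  0.06  0.92  1.2 ] tilt [-0. -0. -1.]
offset [ 0.0386 -0.2465  0.0005]
offset [ 0.0385 -0.2464  0.2055]
```

apply_moves(
  deltas=[
    {"offset":[0.01,-0.045,0]},
    {"offset":[0.02,-0.09,0]},
    {"offset":[0.03,-0.135,0]},
    {"offset":[0.0385,-0.18,0]},
    {"offset":[0.0385,-0.225,0.03]},
    {"offset":[0.0385,-0.246,0.07]},
    {"offset":[0.0385,-0.246,0.11]},
    {"offset":[0.0385,-0.246,0.12]},
  ],
)

```text
$.deltas[0]: bad value
```

```bash
python3 - <<'E'
from h import *
rep(); goto([-.2,-.11,.025])
for n in("scene","wrist"): cv2.imwrite(f"pics/{n}1.png",env.snapshot(n))
E
```

```text
t 0.9 local tcp [-0.1612  0.1364  0.2304] spin needed -0.0007 F [ 1.2 -0.2 -0.9] grip 1.004 q [-0.41  0.34 -0.14  1.88  0.06  0.92  1.2 ] tilt [-0. -0. -1.]
offset [ 0.0385 -0.2464  0.2055]
```

View pics/wrist1.png

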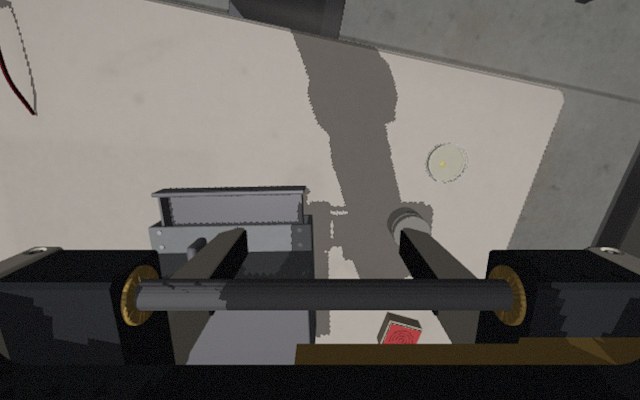

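View pics/scene1.png

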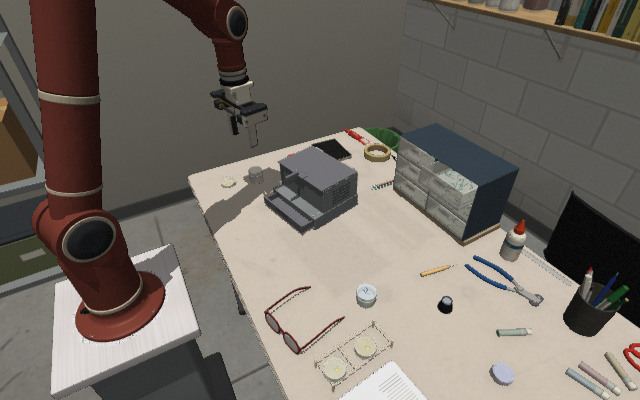

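The wrist view shows the drawer front edge at rows 187–195, columns 152–305, with the lug near (200,247). The scene view shows the gripper clear above the extractor's left side. The call was refused, most likely because it left out the spins, so I'm repeating it with them.

apply_moves(
  deltas=[
    {"offset":[0.01,-0.045,0.0],"spin":0.0},
    {"offset":[0.02,-0.09,0.0],"spin":0.0},
    {"offset":[0.03,-0.135,0.0],"spin":0.0},
    {"offset":[0.0385,-0.18,0.0],"spin":0.0},
    {"offset":[0.0385,-0.225,0.03],"spin":0.0},
    {"offset":[0.0385,-0.246,0.07],"spin":0.0},
    {"offset":[0.0385,-0.246,0.11],"spin":0.0},
    {"offset":[0.0385,-0.246,0.13],"spin":0.0},
  ],
)

```text
time_s: 1.8
eef_pos: [0.4376, -0.0308, 0.0979]
tcp_rot: [-0.104, 0.995, 0.0, -0.002]
wrist_force: [-0.5, -0.4, 0.4]
grip_width: 0.997
```

```bash
python3 - <<'E'
from h import *
rep(); goto([-.2,-.11,.025])
for n in("scene","wrist"): cv2.imwrite(f"pics/{n}2.png",env.snapshot(n))
E
```

```text
t 1.8 local tcp [-0.2017 -0.1076  0.0979] spin needed -0.004 F [-0.5 -0.4  0.4] grip 0.997 q [ 0.05  0.49 -0.04  2.14  0.04  0.52  1.76] tilt [-0.005 -0.    -1.   ]
offset [-0.0021 -0.0025  0.0729]
```

View pics/wrist2.png

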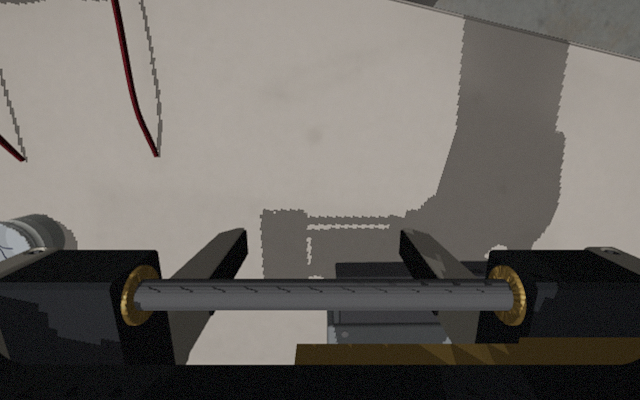

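View pics/scene2.png

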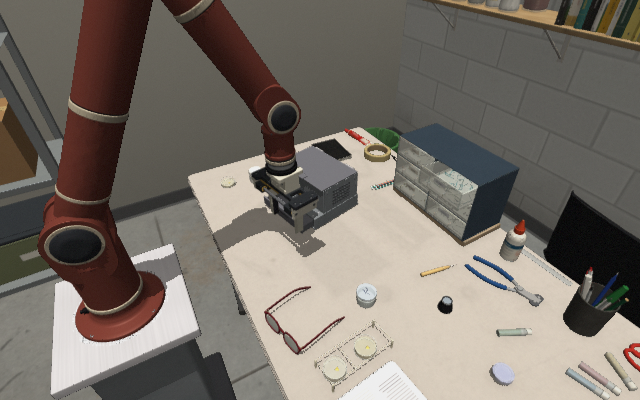

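apply_moves(
  deltas=[
    {"offset":[-0.002,-0.0025,0.035],"spin":0.0},
    {"offset":[-0.002,-0.0025,0.06],"spin":0.0},
    {"offset":[-0.002,-0.0025,0.073],"spin":0.0},
    {"offset":[-0.01,-0.0025,0.073],"spin":0.0},
    {"offset":[-0.025,-0.0025,0.073],"spin":0.0},
    {"offset":[-0.035,-0.0025,0.073],"spin":0.0},
    {"offset":[-0.045,-0.0025,0.073],"spin":0.0},
    {"offset":[-0.05,-0.0025,0.073],"spin":0.0},
  ],
)

```text
time_s: 2.7
eef_pos: [0.4892, -0.0218, 0.0283]
tcp_rot: [-0.106, 0.994, -0.0, -0.0]
wrist_force: [-2.0, 0.2, 1.1]
grip_width: 1.005
```

```bash
python3 - <<'E'
from h import *
rep(); goto([-.1175,-.11,.025])
E
```

```text
t 2.7 local tcp [-0.1493 -0.1097  0.0283] spin needed -0.0006 F [-2.   0.2  1.1] grip 1.005 q [ 0.02  0.67 -0.03  2.06  0.04  0.41  1.74] tilt [-0. -0. -1.]
offset [-0.0318 -0.0003  0.0033]
```

apply_moves(
  deltas=[
    {"offset":[-0.006,0.0,0.003],"spin":0.0},
    {"offset":[-0.012,0.0,0.003],"spin":0.0},
    {"offset":[-0.018,0.0,0.003],"spin":0.0},
    {"offset":[-0.022,0.0,0.003],"spin":0.0},
    {"offset":[-0.026,0.0,0.003],"spin":0.0},
    {"offset":[-0.028,0.0,0.003],"spin":0.0},
    {"offset":[-0.03,0.0,0.003],"spin":0.0},
  ],
)

```text
time_s: 3.4
eef_pos: [0.5178, -0.0156, 0.0244]
tcp_rot: [-0.106, 0.994, 0.0, -0.0]
wrist_force: [-1.9, 0.5, -0.6]
grip_width: 0.997
```

```bash
python3 - <<'E'
from h import *
rep(); goto([-.1175,-.11,.025])
cv2.imwrite("pics/top3.png",cv2.resize(env.snapshot("top")[150:260,180:330],None,fx=5,fy=5,interpolation=cv2.INTER_CUBIC))
E
```

```text
t 3.4 local tcp [-0.12   -0.1097  0.0244] spin needed -0.0014 F [-1.9  0.5 -0.6] grip 0.997 q [ 0.    0.7  -0.03  1.99  0.04  0.46  1.73] tilt [-0.001  0.    -1.   ]
offset [-0.0025 -0.0003 -0.0006]
```

View pics/top3.png

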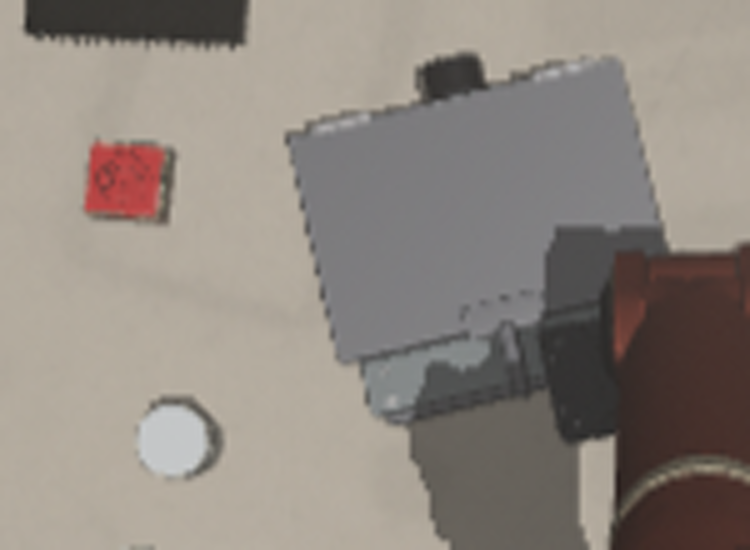

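apply_moves(
  deltas=[
    {"offset":[-0.0015,0.0,0.0],"spin":0.0},
    {"offset":[-0.003,0.0,0.0],"spin":0.0},
    {"offset":[-0.003,0.0,0.0],"spin":0.0},
  ],
)

```text
time_s: 3.75
eef_pos: [0.5199, -0.0152, 0.0245]
tcp_rot: [-0.106, 0.994, 0.0, -0.001]
wrist_force: [-3.5, 0.5, 0.9]
grip_width: 1.001
```

```bash
python3 - <<'E'
from h import *
rep()
E
```

```text
t 3.75 local tcp [-0.118  -0.1098  0.0245] spin needed -0.0012 F [-3.5  0.5  0.9] grip 1.001 q [ 0.    0.7  -0.03  1.98  0.04  0.47  1.73] tilt [-0.003 -0.    -1.   ]
```

apply_moves(
  deltas=[
    {"offset":[-0.001,0.0,0.0],"spin":0.0},
    {"offset":[-0.002,0.0,0.0],"spin":0.0},
    {"offset":[-0.002,0.0,0.0],"spin":0.0},
  ],
)

```text
time_s: 4.05
eef_pos: [0.5199, -0.0152, 0.0245]
tcp_rot: [-0.106, 0.994, -0.0, -0.003]
wrist_force: [-7.6, -0.9, 4.0]
grip_width: 1.002
```

```bash
python3 - <<'E'
from h import *
rep()
E
```

```text
t 4.05 local tcp [-0.1179 -0.1098  0.0245] spin needed -0.0008 F [-7.6 -0.9  4. ] grip 1.002 q [ 0.    0.7  -0.02  1.98  0.04  0.47  1.73] tilt [-0.006 -0.001 -1.   ]
```

apply_moves(
  deltas=[
    {"offset":[0.02,0.0,0.0],"spin":0.0},
    {"offset":[0.05,0.0,-0.01],"spin":0.0},
    {"offset":[0.07,0.0,-0.05],"spin":0.0},
    {"offset":[0.07,0.0,-0.09],"spin":0.0},
    {"offset":[0.07,0.03,-0.135],"spin":0.0},
    {"offset":[0.06,0.07,-0.18],"spin":0.0},
    {"offset":[0.04,0.1,-0.21],"spin":0.0},
    {"offset":[0.03,0.11,-0.215],"spin":0.0},
  ],
)

```text
time_s: 4.85
eef_pos: [0.4748, 0.0906, 0.2448]
tcp_rot: [-0.106, 0.994, 0.002, 0.007]
wrist_force: [0.2, -0.3, -0.8]
grip_width: 0.996
```

```bash
python3 - <<'E'
from h import *
rep(); goto([-.108,0,.118])
c=cam("wrist"); im=env.snapshot("wrist"); cv2.imwrite("pics/wrist4.png",im)
cv2.imwrite("pics/scene4.png",cv2.resize(env.snapshot("scene")[130:250,240:380],None,fx=5,fy=5,interpolation=cv2.INTER_CUBIC))
for p in [(-.108,0,.15),(-.122,0,.1515),(-.11,.097,.04),(-.11,-.097,.04),(-.105,.105,.046)]: print(p,proj(c,wor(p)).round(1))
E
```

```text
t 4.85 local tcp [-0.1396  0.0032  0.2448] spin needed 0.0003 F [ 0.2 -0.3 -0.8] grip 0.996 q [-0.19  0.32 -0.06  1.86  0.02  0.94  1.53] tilt [ 0.014  0.005 -1.   ]
offset [-0.0298 -0.0034  0.1272]
(-0.108, 0, 0.15) [320.4 229.4]
(-0.122, 0, 0.1515) [320.4 216. ]
(-0.11, 0.097, 0.04) [395. 197.]
(-0.11, -0.097, 0.04) [247.1 196.7]
(-0.105, 0.105, 0.046) [402. 202.]
```

View pics/wrist4.png

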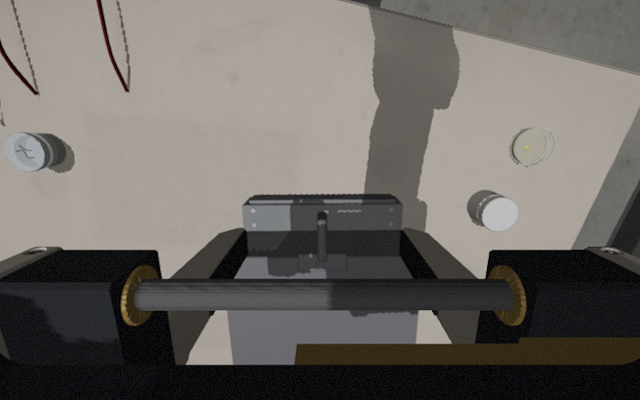

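View pics/scene4.png

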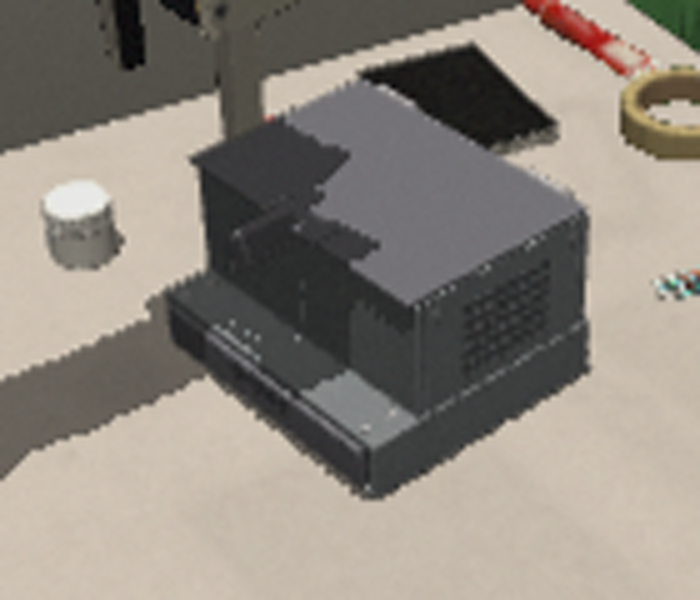

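The drawer front now lies flush with the base. The lug tip is at pixel (321,213), where predicted (320,216). Next I descend onto the lug.

apply_moves(
  deltas=[
    {"offset":[-0.03,-0.003,0.03],"spin":0.0},
    {"offset":[-0.03,-0.003,0.06],"spin":0.0},
    {"offset":[-0.03,-0.003,0.09],"spin":0.0},
    {"offset":[-0.03,-0.003,0.115],"spin":0.0},
    {"offset":[-0.03,-0.003,0.127],"spin":0.0},
    {"offset":[-0.03,-0.003,0.127],"spin":0.0},
    {"offset":[-0.03,-0.003,0.127],"spin":0.0},
  ],
)

```text
time_s: 5.65
eef_pos: [0.5014, 0.0894, 0.1132]
tcp_rot: [-0.105, 0.994, -0.0, 0.001]
wrist_force: [0.6, 0.1, 0.4]
grip_width: 1.0
```

```bash
python3 - <<'E'
from h import *
rep(); goto([-.108,0,.1177])
E
```

```text
t 5.65 local tcp [-0.1139 -0.0036  0.1132] spin needed -0.0028 F [0.6 0.1 0.4] grip 1.0 q [-0.19  0.54 -0.05  1.95  0.04  0.65  1.52] tilt [ 0.002  0.    -1.   ]
offset [-0.0059  0.0036 -0.0045]
```

apply_moves(
  deltas=[
    {"offset":[-0.006,0.0036,-0.0045],"spin":-0.003},
    {"offset":[-0.006,0.0036,-0.0045],"spin":-0.003},
  ],
)

```text
time_s: 5.85
eef_pos: [0.508, 0.0959, 0.119]
tcp_rot: [-0.107, 0.994, 0.001, 0.003]
wrist_force: [0.3, -0.4, 0.7]
grip_width: 0.997
```

apply_moves(
  deltas=[
    {"offset":[0.0,0.0,0.0],"spin":0.0},
    {"offset":[0.0,0.0,0.0],"spin":0.0},
    {"offset":[0.0,0.0,0.0],"spin":0.0},
    {"offset":[0.0,0.0,0.0],"spin":0.0},
    {"offset":[0.0,0.0,0.0],"spin":0.0},
    {"offset":[0.0,0.0,0.0],"spin":0.0},
    {"offset":[0.0,0.0,0.0],"spin":0.0},
    {"offset":[0.0,0.0,0.0],"spin":0.0},
  ],
  claw=1.0,
)

```text
time_s: 6.65
eef_pos: [0.5057, 0.0947, 0.1171]
tcp_rot: [-0.107, 0.994, -0.0, -0.0]
wrist_force: [-0.0, -0.5, -0.0]
grip_width: 0.364
```

```bash
python3 - <<'E'
from h import *
rep(); cv2.imwrite("pics/wrist5.png",env.snapshot("wrist"))
a0=np.arctan2(.003,.174); r=np.hypot(.174,.003)
for a in np.arange(0,1.76,.07): print(round(a,2), "toolx %.3f z %.3f"%(r*(np.cos(a+a0)-np.cos(a0)), -r*(np.sin(a+a0)-np.sin(a0))))
E
```

```text
t 6.65 local tcp [-0.1086  0.0006  0.1171] spin needed 0.0013 F [-0.  -0.5 -0. ] grip 0.364 q [-0.19  0.54 -0.05  1.93  0.04  0.67  1.52] tilt [-0. -0. -1.]
0.0 toolx 0.000 z -0.000
0.07 toolx -0.001 z -0.012
0.14 toolx -0.002 z -0.024
0.21 toolx -0.004 z -0.036
0.28 toolx -0.008 z -0.048
0.35 toolx -0.012 z -0.059
0.42 toolx -0.016 z -0.071
0.49 toolx -0.022 z -0.082
0.56 toolx -0.028 z -0.092
0.63 toolx -0.035 z -0.102
0.7 toolx -0.043 z -0.111
0.77 toolx -0.051 z -0.120
0.84 toolx -0.060 z -0.129
0.91 toolx -0.070 z -0.136
0.98 toolx -0.080 z -0.143
1.05 toolx -0.090 z -0.149
1.12 toolx -0.101 z -0.155
1.19 toolx -0.112 z -0.160
1.26 toolx -0.124 z -0.164
1.33 toolx -0.135 z -0.167
1.4 toolx -0.147 z -0.169
1.47 toolx -0.159 z -0.170
1.54 toolx -0.172 z -0.171
1.61 toolx -0.184 z -0.171
1.68 toolx -0.196 z -0.170
1.75 toolx -0.208 z -0.168
```

View pics/wrist5.png

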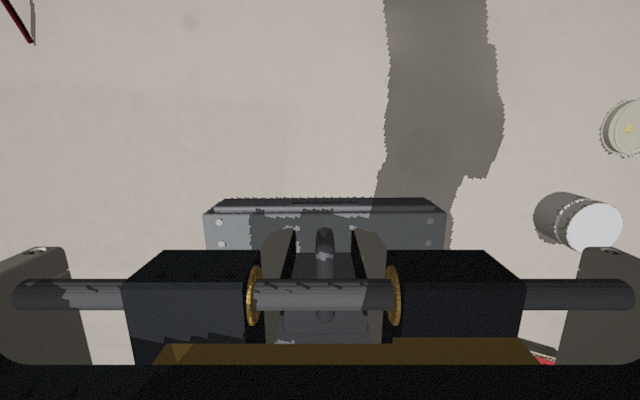

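The fingers are centred either side of the lug (column 323), but they're still closing at opening 0.364.

apply_moves(
  deltas=[
    {"offset":[0.0,0.0,0.0],"spin":0.0},
    {"offset":[0.0,0.0,0.0],"spin":0.0},
    {"offset":[0.0,0.0,0.0],"spin":0.0},
    {"offset":[0.0,0.0,0.0],"spin":0.0},
    {"offset":[0.0,0.0,0.0],"spin":0.0},
    {"offset":[0.0,0.0,0.0],"spin":0.0},
  ],
)

```text
time_s: 7.3
eef_pos: [0.5055, 0.0954, 0.1171]
tcp_rot: [-0.107, 0.994, 0.0, -0.0]
wrist_force: [-0.6, 2.7, -0.2]
grip_width: 0.108
```

```bash
python3 - <<'E'
from h import *
rep()
E
```

```text
t 7.3 local tcp [-0.1086  0.0014  0.1171] spin needed 0.0023 F [-0.6  2.7 -0.2] grip 0.108 q [-0.19  0.54 -0.05  1.93  0.04  0.67  1.52] tilt [-0.     0.001 -1.   ]
```

apply_moves(
  deltas=[
    {"offset":[0.0,0.0,-0.006],"spin":0.0},
    {"offset":[-0.001,0.0,-0.015],"spin":0.0},
    {"offset":[-0.002,0.0,-0.024],"spin":0.0},
    {"offset":[-0.004,0.0,-0.036],"spin":0.0},
    {"offset":[-0.008,0.0,-0.048],"spin":0.0},
    {"offset":[-0.012,0.0,-0.059],"spin":0.0},
    {"offset":[-0.016,0.0,-0.071],"spin":0.0},
    {"offset":[-0.022,0.0,-0.082],"spin":0.0},
  ],
)

```text
time_s: 8.1
eef_pos: [0.5271, 0.1002, 0.1999]
tcp_rot: [-0.107, 0.994, 0.001, 0.0]
wrist_force: [1.6, 4.5, -5.2]
grip_width: 0.108
```

```bash
python3 - <<'E'
from h import *
rep()
s,p,A=st(); q=loc(p); print("grasp angle/r",np.arctan2(q[2]+.0188-.1335,.066-q[0]),np.hypot(q[2]+.0188-.1335,.066-q[0]))
cv2.imwrite("pics/scene6.png",env.snapshot("scene"))
E
```

```text
t 8.1 local tcp [-0.0865  0.0016  0.1999] spin needed 0.0017 F [ 1.6  4.5 -5.2] grip 0.108 q [-0.19  0.46 -0.05  1.78  0.03  0.9   1.53] tilt [ 0.     0.001 -1.   ]
grasp angle/r 0.5097457594857929 0.17469623297905162
```

View pics/scene6.png

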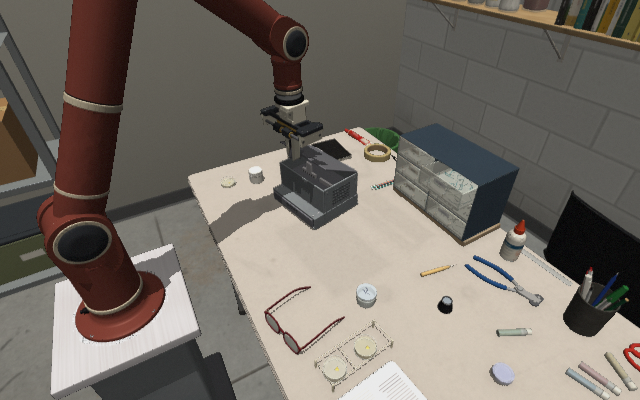

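The flap is rising with the lug, and the TCP puts the lug at about 0.49 rad with its radius unchanged. I'm continuing the arc relative to here.

apply_moves(
  deltas=[
    {"offset":[-0.006,0.0,-0.01],"spin":0.0},
    {"offset":[-0.013,0.0,-0.02],"spin":0.0},
    {"offset":[-0.021,0.0,-0.029],"spin":0.0},
    {"offset":[-0.029,0.0,-0.038],"spin":0.0},
    {"offset":[-0.038,0.0,-0.047],"spin":0.0},
    {"offset":[-0.048,0.0,-0.054],"spin":0.0},
    {"offset":[-0.058,0.0,-0.061],"spin":0.0},
    {"offset":[-0.068,0.0,-0.067],"spin":0.0},
  ],
)

```text
time_s: 8.95
eef_pos: [0.5904, 0.1144, 0.2653]
tcp_rot: [-0.107, 0.994, 0.001, -0.004]
wrist_force: [-2.0, 4.2, -4.0]
grip_width: 0.107
```

```bash
cat >> h.py <<'E'
def ang():
    s,p,A=st(); q=loc(p); print("grasp angle/r",np.arctan2(q[2]+.0188-.1335,.066-q[0]),np.hypot(q[2]+.0188-.1335,.066-q[0]))
E
python3 - <<'E'
from h import *
rep();ang()
E
```

```text
t 8.95 local tcp [-0.0217  0.0021  0.2653] spin needed 0.002 F [-2.   4.2 -4. ] grip 0.107 q [-0.2   0.5  -0.05  1.49  0.02  1.15  1.54] tilt [-0.009  0.    -1.   ]
grasp angle/r 1.043394302616953 0.17423539895147563
```

apply_moves(
  deltas=[
    {"offset":[-0.011,0.0,-0.006],"spin":0.0},
    {"offset":[-0.022,0.0,-0.011],"spin":0.0},
    {"offset":[-0.034,0.0,-0.015],"spin":0.0},
    {"offset":[-0.045,0.0,-0.018],"spin":0.0},
    {"offset":[-0.057,0.0,-0.02],"spin":0.0},
    {"offset":[-0.069,0.0,-0.021],"spin":0.0},
    {"offset":[-0.082,0.0,-0.022],"spin":0.0},
    {"offset":[-0.094,0.0,-0.022],"spin":0.0},
  ],
)

```text
time_s: 9.75
eef_pos: [0.6827, 0.1352, 0.2883]
tcp_rot: [-0.107, 0.994, 0.001, -0.004]
wrist_force: [-4.1, 3.8, 0.7]
grip_width: 0.103
```

```bash
python3 - <<'E'
from h import *
rep();ang()
cv2.imwrite("pics/scene7.png",env.snapshot("scene"))
E
```

```text
t 9.75 local tcp [0.0729 0.0028 0.2883] spin needed 0.0024 F [-4.1  3.8  0.7] grip 0.103 q [-0.21  0.66 -0.04  1.14  0.02  1.35  1.54] tilt [-0.007  0.001 -1.   ]
grasp angle/r 1.6107480711130326 0.17372375194283726
```

View pics/scene7.png

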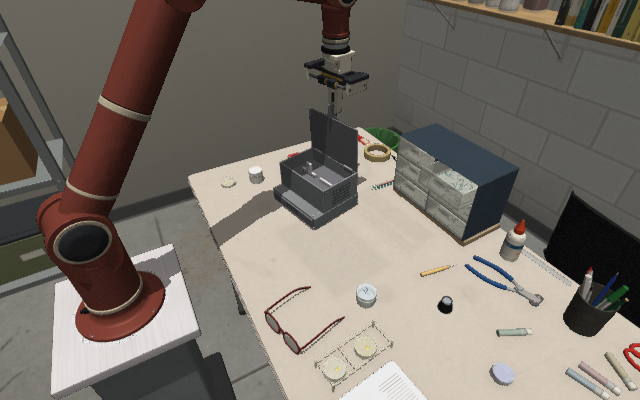

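apply_moves(
  deltas=[
    {"offset":[-0.009,0.0,0.0005],"spin":0.0},
    {"offset":[-0.018,0.0,0.002],"spin":0.0},
    {"offset":[-0.025,0.0,0.003],"spin":0.0},
    {"offset":[-0.025,0.0,0.003],"spin":0.0},
  ],
)

```text
time_s: 10.2
eef_pos: [0.7086, 0.1409, 0.2856]
tcp_rot: [-0.108, 0.994, 0.001, -0.001]
wrist_force: [-2.3, 4.9, 1.5]
grip_width: 0.104
```

apply_moves(
  deltas=[
    {"offset":[0.0,0.0,0.0],"spin":0.0},
    {"offset":[0.0,0.0,0.0],"spin":0.0},
    {"offset":[0.0,0.0,0.0],"spin":0.0},
    {"offset":[0.0,0.0,0.0],"spin":0.0},
    {"offset":[0.0,0.0,0.0],"spin":0.0},
  ],
  claw=0.0,
)

```text
time_s: 10.7
eef_pos: [0.7101, 0.1382, 0.2852]
tcp_rot: [-0.106, 0.994, -0.0, 0.0]
wrist_force: [-0.8, 0.1, -0.9]
grip_width: 0.475
```

```bash
python3 - <<'E'
from h import *
rep();ang()
E
```

```text
t 10.7 local tcp [ 0.1003 -0.      0.2852] spin needed 0.0002 F [-0.8  0.1 -0.9] grip 0.475 q [-0.21  0.71 -0.04  1.05  0.03  1.38  1.54] tilt [ 0.    -0.001 -1.   ]
grasp angle/r 1.7694981289684086 0.1739318717933648
```

apply_moves(
  deltas=[
    {"offset":[0.0,0.0,-0.03],"spin":0.0},
    {"offset":[0.0,0.0,-0.055],"spin":0.0},
    {"offset":[0.02,0.0,-0.06],"spin":0.0},
    {"offset":[0.06,0.0,-0.06],"spin":0.0},
    {"offset":[0.1,0.0,-0.055],"spin":0.0},
    {"offset":[0.145,0.0,-0.05],"spin":0.0},
    {"offset":[0.18,0.0,-0.05],"spin":0.0},
    {"offset":[0.18,0.0,-0.05],"spin":0.0},
  ],
)

```text
time_s: 11.5
eef_pos: [0.5296, 0.0993, 0.3358]
tcp_rot: [-0.107, 0.994, -0.001, -0.001]
wrist_force: [0.6, 0.7, 0.5]
grip_width: 0.5
```

```bash
python3 - <<'E'
from h import *
rep()
c=cam("wrist"); cv2.imwrite("pics/wrist8.png",env.snapshot("wrist"))
cv2.imwrite("pics/top8.png",cv2.resize(env.snapshot("top")[150:260,180:330],None,fx=5,fy=5,interpolation=cv2.INTER_CUBIC))
cv2.imwrite("pics/scene8.png",cv2.resize(env.snapshot("scene")[90:240,240:400],None,fx=4,fy=4,interpolation=cv2.INTER_CUBIC))
for p in [(0,.042,.126),(0,-.042,.126),(0,.042,.096),(0,-.042,.096),(-.07,0,.13)]: print(p,proj(c,wor(p)).round(1))
E
```

```text
t 11.5 local tcp [-8.430e-02  2.000e-04  3.358e-01] spin needed 0.0007 F [0.6 0.7 0.5] grip 0.5 q [-0.19  0.35 -0.05  1.55  0.02  1.25  1.54] tilt [-0.003 -0.001 -1.   ]
(0, 0.042, 0.126) [354.2 237.1]
(0, -0.042, 0.126) [293.2 237. ]
(0, 0.042, 0.096) [352.1 229.4]
(0, -0.042, 0.096) [295.2 229.3]
(-0.07, 0, 0.13) [323.8 188. ]
```

View pics/wrist8.png

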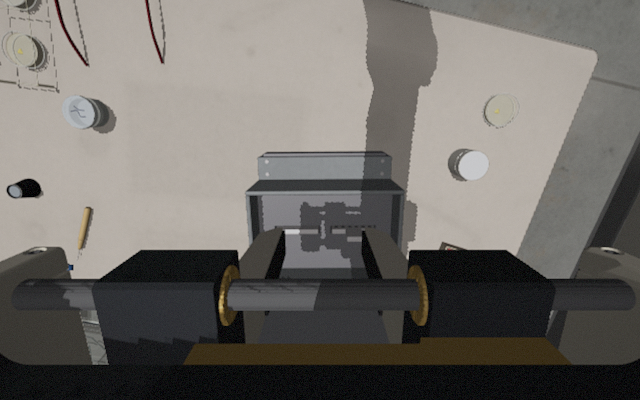

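View pics/top8.png

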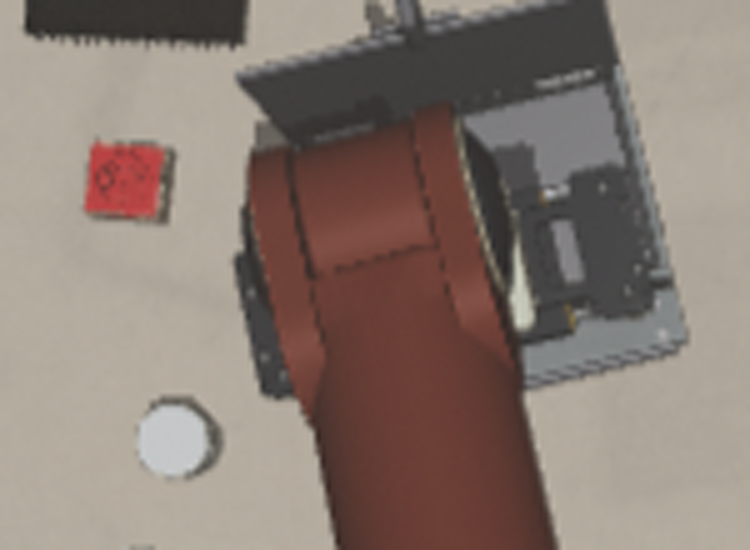

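View pics/scene8.png

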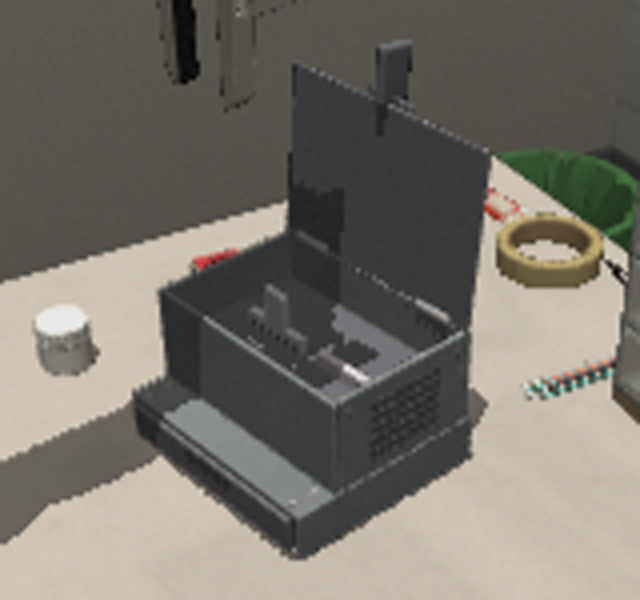

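The flap stands open, leaning back. The drawer is home. The tabbed plate is in the left (+y) slot (tab top at crop (275,288)) and the blank is in the right slot. I'll check the tab position in the scene view.

```bash
python3 - <<'E'
from h import *
c=cam("scene")
for p in [(-.004,.054,.126),(-.004,.030,.126),(.004,.03,.126),(.004,.054,.126),(-.004,.074,.096),(-.004,.010,.096),(0,-.01,.096),(0,-.074,.096)]: print(p,((proj(c,wor(p))-[240,90])*4).round(1))
im=cv2.imread("pics/scene8.png")[250:400,200:400]; cv2.imwrite("pics/scene8z.png",cv2.resize(im,None,fx=4,fy=4))
goto([0,.042,.20]);goto([0,.042,.0932]);rep()
E
```

```text
(-0.004, 0.054, 0.126) [262.3 289.8]
(-0.004, 0.03, 0.126) [281.6 302. ]
(0.004, 0.03, 0.126) [289.4 298.2]
(0.004, 0.054, 0.126) [270.1 286.1]
(-0.004, 0.074, 0.096) [248.6 311.1]
(-0.004, 0.01, 0.096) [299.2 344.3]
(0, -0.01, 0.096) [319.6 353.1]
(0, -0.074, 0.096) [375.1 389.2]
offset [-0.0784  0.0414  0.1359]
offset [-0.0782  0.0415  0.2427]
t 11.65 local tcp [-0.0786  0.0005  0.3357] spin needed 0.001 F [-0.6  1.1  0.8] grip 0.498 q [-0.19  0.35 -0.05  1.54  0.02  1.25  1.54] tilt [ 0.002  0.    -1.   ]
```

View pics/scene8z.png

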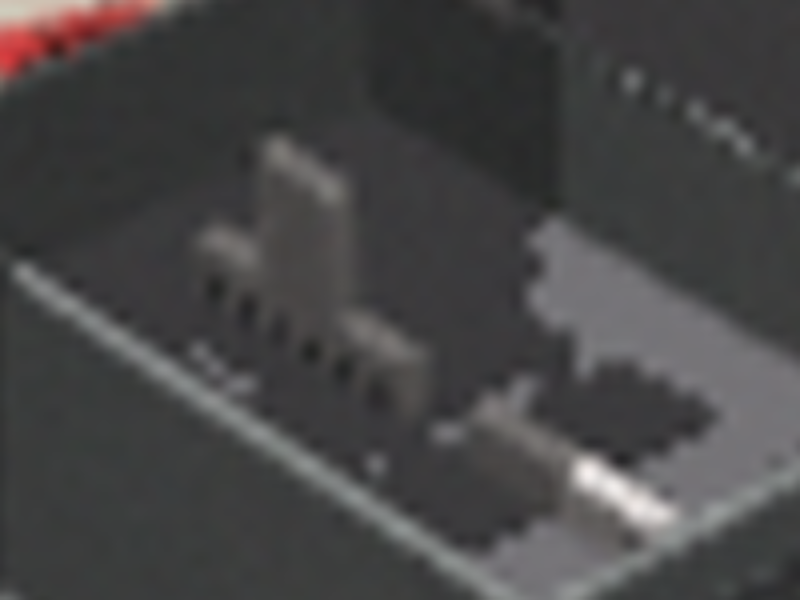

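The tab corners match the prediction to within a pixel of the original image. I'm going over it and down.

apply_moves(
  deltas=[
    {"offset":[-0.03,0.015,0.0],"spin":0.0},
    {"offset":[-0.06,0.03,0.03],"spin":0.0},
    {"offset":[-0.078,0.0415,0.06],"spin":0.0},
    {"offset":[-0.078,0.0415,0.1],"spin":0.0},
    {"offset":[-0.078,0.0415,0.13],"spin":0.0},
    {"offset":[-0.078,0.0415,0.15],"spin":0.0},
    {"offset":[-0.078,0.0415,0.15],"spin":0.0},
    {"offset":[-0.078,0.0415,0.15],"spin":0.0},
  ],
)

```text
time_s: 12.45
eef_pos: [0.6028, 0.1583, 0.185]
tcp_rot: [-0.107, 0.994, 0.0, 0.0]
wrist_force: [-0.0, 0.1, 0.4]
grip_width: 0.503
```

```bash
python3 - <<'E'
from h import *
rep();goto([0,.042,.0932])
c=cam("wrist"); cv2.imwrite("pics/wrist9.png",env.snapshot("wrist"))
cv2.imwrite("pics/scene9.png",cv2.resize(env.snapshot("scene")[90:240,240:400],None,fx=4,fy=4,interpolation=cv2.INTER_CUBIC))
print(proj(c,wor([-.004,.054,.126])),proj(c,wor([-.004,.030,.126])))
E
```

```text
t 12.45 local tcp [-0.0003  0.0424  0.185 ] spin needed 0.0012 F [-0.   0.1  0.4] grip 0.503 q [-0.26  0.6  -0.06  1.55  0.04  0.99  1.46] tilt [ 0.001  0.    -1.   ]
offset [-0.0002 -0.0004  0.0918]
[338.72595692 205.77167795] [308.77969346 205.67447955]
```

View pics/wrist9.png

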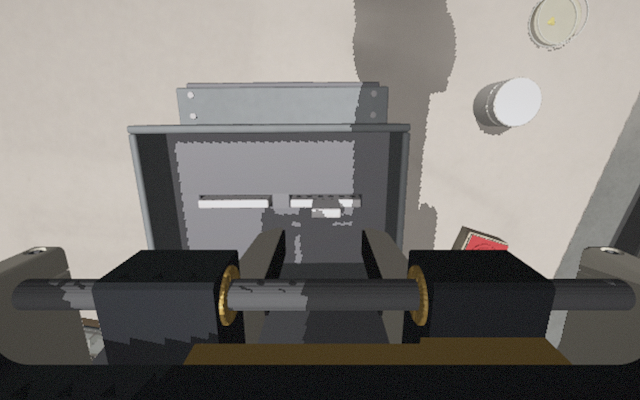

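View pics/scene9.png

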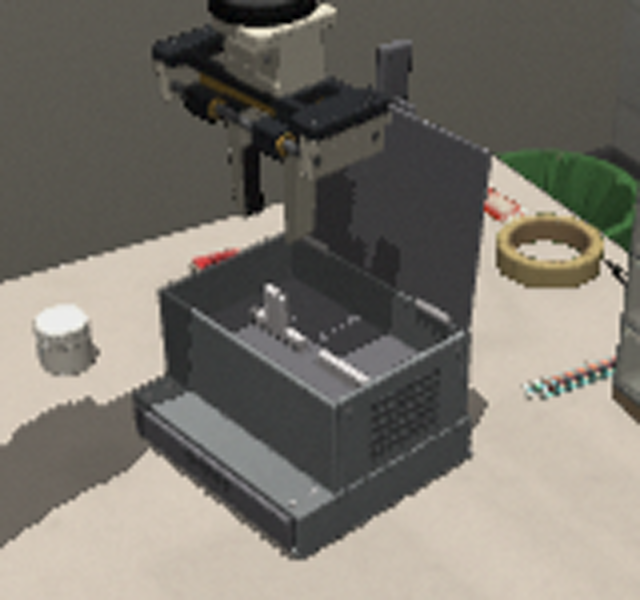

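apply_moves(
  deltas=[
    {"offset":[-0.0015,0.001,0.03],"spin":0.0},
    {"offset":[-0.0015,0.001,0.055],"spin":0.0},
    {"offset":[-0.0015,0.001,0.075],"spin":0.0},
    {"offset":[-0.0015,0.001,0.088],"spin":0.0},
    {"offset":[-0.0015,0.001,0.091],"spin":0.0},
    {"offset":[-0.0015,0.001,0.091],"spin":0.0},
  ],
)

```text
time_s: 13.15
eef_pos: [0.6049, 0.1598, 0.0965]
tcp_rot: [-0.107, 0.994, 0.0, 0.003]
wrist_force: [-0.0, 0.4, 2.2]
grip_width: 0.502
```

```bash
python3 - <<'E'
from h import *
rep();goto([0.001,.043,.0932])
cv2.imwrite("pics/wrist10.png",env.snapshot("wrist"))
E
```

```text
t 13.15 local tcp [0.0021 0.0433 0.0965] spin needed 0.0011 F [-0.   0.4  2.2] grip 0.502 q [-0.26  0.71 -0.05  1.64  0.05  0.8   1.45] tilt [ 0.005  0.001 -1.   ]
offset [ 0.0011 -0.0003  0.0033]
```

View pics/wrist10.png

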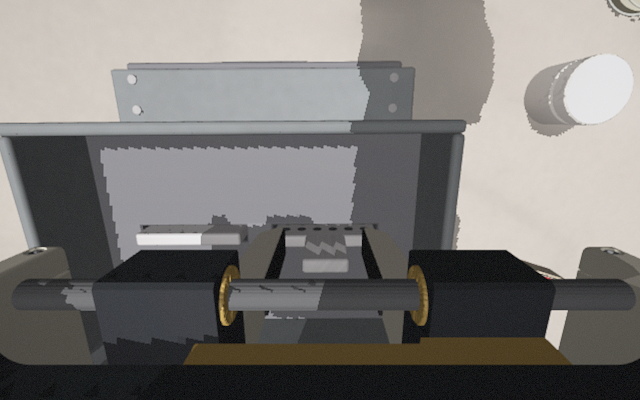

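The fingertips have touched the plate's shoulders (2 N up at z 0.0965). Raising a few mm before closing.

apply_moves(
  deltas=[
    {"offset":[0.001,0.0,-0.005],"spin":0.0},
    {"offset":[0.001,0.0,-0.005],"spin":0.0},
  ],
)

```text
time_s: 13.4
eef_pos: [0.6023, 0.1593, 0.1002]
tcp_rot: [-0.107, 0.994, 0.0, 0.001]
wrist_force: [0.4, 0.0, -0.4]
grip_width: 0.502
```

apply_moves(
  deltas=[
    {"offset":[0.0,0.0,0.0],"spin":0.0},
    {"offset":[0.0,0.0,0.0],"spin":0.0},
    {"offset":[0.0,0.0,0.0],"spin":0.0},
    {"offset":[0.0,0.0,0.0],"spin":0.0},
    {"offset":[0.0,0.0,0.0],"spin":0.0},
    {"offset":[0.0,0.0,0.0],"spin":0.0},
    {"offset":[0.0,0.0,0.0],"spin":0.0},
    {"offset":[0.0,0.0,0.0],"spin":0.0},
  ],
  claw=1.0,
)

```text
time_s: 14.2
eef_pos: [0.6016, 0.1589, 0.099]
tcp_rot: [-0.107, 0.994, -0.0, -0.0]
wrist_force: [1.1, 0.0, -1.9]
grip_width: 0.257
```

```bash
python3 - <<'E'
from h import *
rep()
cv2.imwrite("pics/wrist11.png",env.snapshot("wrist"))
E
```

```text
t 14.2 local tcp [-0.0013  0.0432  0.099 ] spin needed 0.0012 F [ 1.1  0.  -1.9] grip 0.257 q [-0.26  0.7  -0.05  1.64  0.05  0.8   1.45] tilt [-0. -0. -1.]
```

View pics/wrist11.png

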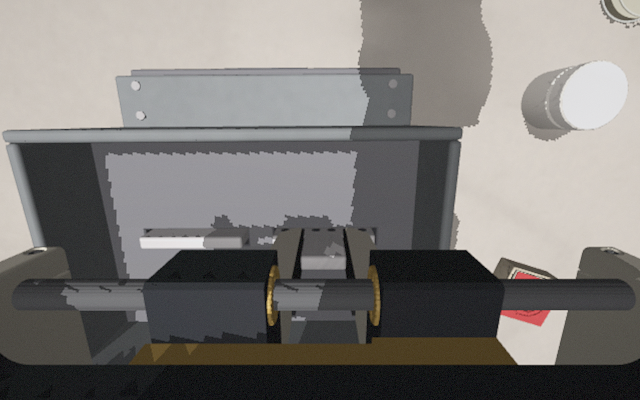

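Gripped: the opening is 24 mm, which is the tab width. Lifting straight up.

apply_moves(
  deltas=[
    {"offset":[0.0,0.0,0.0],"spin":0.0},
    {"offset":[0.0,0.0,-0.006],"spin":0.0},
    {"offset":[0.0,0.0,-0.014],"spin":0.0},
    {"offset":[0.0,0.0,-0.022],"spin":0.0},
    {"offset":[0.0,0.0,-0.03],"spin":0.0},
    {"offset":[0.0,0.0,-0.04],"spin":0.0},
    {"offset":[0.0,0.0,-0.05],"spin":0.0},
    {"offset":[0.0,0.0,-0.06],"spin":0.0},
  ],
)

```text
time_s: 15.05
eef_pos: [0.6018, 0.1591, 0.1602]
tcp_rot: [-0.107, 0.994, 0.0, 0.0]
wrist_force: [0.4, -0.2, -1.2]
grip_width: 0.255
```

apply_moves(
  deltas=[
    {"offset":[0.0,0.0,-0.012],"spin":0.0},
    {"offset":[0.0,0.0,-0.027],"spin":0.0},
    {"offset":[0.0,0.0,-0.042],"spin":0.0},
    {"offset":[0.0,0.0,-0.057],"spin":0.0},
    {"offset":[0.0,0.0,-0.072],"spin":0.0},
    {"offset":[0.0,0.0,-0.087],"spin":0.0},
    {"offset":[0.0,0.0,-0.1],"spin":0.0},
    {"offset":[0.0,0.0,-0.11],"spin":0.0},
  ],
)

```text
time_s: 15.85
eef_pos: [0.6019, 0.1591, 0.2707]
tcp_rot: [-0.107, 0.994, 0.0, 0.001]
wrist_force: [0.1, -0.0, -0.9]
grip_width: 0.257
```

```bash
python3 - <<'E'
from h import *
rep()
cv2.imwrite("pics/wrist12.png",env.snapshot("wrist"))
cv2.imwrite("pics/scene12.png",cv2.resize(env.snapshot("scene")[70:230,220:400],None,fx=4,fy=3.75,interpolation=cv2.INTER_CUBIC))
E
```

```text
t 15.85 local tcp [-0.001   0.0433  0.2707] spin needed 0.0014 F [ 0.1 -0.  -0.9] grip 0.257 q [-0.26  0.53 -0.06  1.43  0.03  1.18  1.46] tilt [ 0.001  0.    -1.   ]
```

View pics/scene12.png

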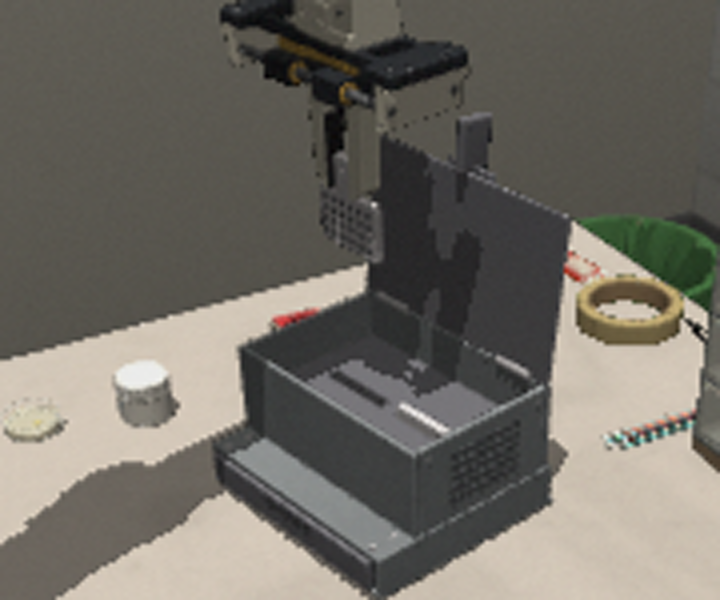

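View pics/wrist12.png

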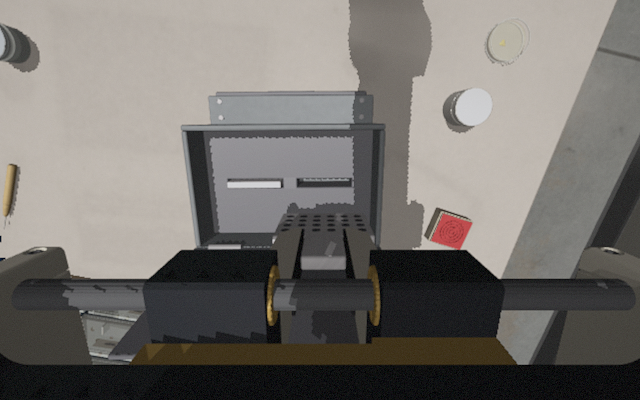

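The filter plate is held upright at about 0.218 m. Its slot (right in the wrist view, 325,183) is empty, the blank is seated, the flap is open and the drawer is shut. I'll let it settle and then hand in.

apply_moves(
  deltas=[
    {"offset":[0.0,0.0,0.0],"spin":0.0},
    {"offset":[0.0,0.0,0.0],"spin":0.0},
    {"offset":[0.0,0.0,0.0],"spin":0.0},
    {"offset":[0.0,0.0,0.0],"spin":0.0},
    {"offset":[0.0,0.0,0.0],"spin":0.0},
    {"offset":[0.0,0.0,0.0],"spin":0.0},
  ],
)

```text
time_s: 16.55
eef_pos: [0.6016, 0.1591, 0.2689]
tcp_rot: [-0.107, 0.994, -0.0, -0.0]
wrist_force: [0.8, -0.8, -1.8]
grip_width: 0.257
```

```bash
python3 - <<'E'
from h import *
rep(); print(env.read_state()["qd"].round(3)); print(env.job_done())
E
```

```text
t 16.55 local tcp [-0.0012  0.0433  0.2689] spin needed 0.0014 F [ 0.8 -0.8 -1.8] grip 0.257 q [-0.26  0.53 -0.06  1.43  0.03  1.18  1.46] tilt [-0. -0. -1.]
[ 0.    -0.001 -0.001 -0.001 -0.001  0.     0.   ]
the job is handed in; nothing more can be done
None
```

I pushed the drawer home, swung the flap back past upright, drew out the filter plate and handed the job in at 16.55 s while holding it; no verdict was reported.

- **Drawer:** it came up against its stop at about 8 N, and the last pictures show it flush with the base.
- **Flap:** I released it at about 1.75 rad, worked out from the TCP. It was still standing open in the last picture.
- **Filter plate:** it hangs upright from its tab with the grip opening at 24 mm, the tab's width. Its lower edge is about 0.216 m above the table, 8 cm over the rim, and the arm is still. That height comes from the lift distance; I did not measure it separately.
- **Blank plate and bystanders:** the blank is still in its slot. I saw no sign that a bystander moved, but I did not measure their positions again at the end.

Two small deviations: one move call was refused because it left out the spin values, so I repeated it. On the first descent to the tab, the fingertips touched the filter plate's shoulders at about 2 N, so I raised them before gripping.

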